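# Clear the broken concrete off the cutting stand and square up the tiles

## Task

Clear the two lumps of broken concrete (the half slab leaning on the fence and the wide flat lump) off the plywood stand into the red tub. Then jog the stack of four tiles square: all their edges in line, still stacked in the same order on the stand, and the whole stack pushed home against the aluminium fence until you feel it butt up, but gently, for the tiles are brittle. Leave the other things where they are.

Things in the scene. Friction and masses are not known exactly. Their poses are not given: they have to be found in the camera images.
- stand: Fixed cutting stand: plywood top 270 (x) x 420 (y) x 22 mm on a green frame; top surface 100 mm above its origin, which is the centre of its underside on the bench. Its x axis points away from the fence, its y axis along the fence. The fence is on its -x edge; the red tub stands beside its -y edge.
- fence: Aluminium fence fixed on the stand's top along its -x edge, 20 mm thick, 420 mm long (y), 60 mm high above the plywood. Its origin lies at the foot of the inner face (facing the tiles), mid-length, on the plywood; the inner face is its plane x = 0, +x points from it over the stand.
- tub: Red open plastic tub for rubble, fixed on the bench, outer 270 (x) x 200 (y) x 88 mm high, wall and floor 6 mm; origin at the centre of its underside. A 5 to 9 mm gap separates it from the stand's -y edge; its axes are parallel to the stand's.
- half_slab: Broken half of a concrete slab, 120 x 90 (y) x 20 mm, 0.5 kg, leaning on the fence's top edge. Its frame starts upright, parallel to the fence's; in it the slab rises from its lower edge along (-0.375, 0, 0.927), 68 degrees from level. Origin: middle of the lower edge on the plywood, on the fence side; the 20 mm thickness extends along (0.927, 0, 0.375).
- half_slab_top (a point): Middle of the half slab's upper 90 x 20 mm end face.
- half_slab_mid (a point): Centre of the half slab.
- corner_lump: Flat lump of broken concrete, 100 x 100 mm, 36 mm high, about 0.75 kg, lying on the stand near its -y edge; too wide to grip. Origin at the centre of its underside.
- tile1: Bottom tile of the stack, terracotta, 90 (x) x 50 (y) x 10 mm, origin at the centre of its underside; like all four tiles its 50 mm end edge is to meet the fence.
- tile2: Second tile from the bottom, white, same size and origin.
- tile3: Third tile, terracotta, same size and origin.
- tile4: Top tile, white, same size and origin.
- pot: Bystander: white plastic pot, 60 mm wide, 60 mm high, on the stand's far +y corner.
- jar: Bystander: amber glass jar, 60 mm wide, 80 mm high, on the bench to the left.
- can: Bystander: dark can, 90 mm wide, 110 mm high, on the bench to the left.
- spray: Bystander: white bottle with a red cap, 70 mm wide, 190 mm high, on the left.
- tape: Bystander: yellow tape measure, 60 x 34 x 55 mm, standing on the stand near its +y edge.

How it is judged:
By the outcome, as a careful person would: the job done as asked, in the order asked, and still so for the second after the job is handed in, with the robot touching nothing.
It also fails if it takes over 72 s, if anything falls off the work surface, if the arm or the gripper's body presses on something with over 40 N, if the wrist force passes 120 N, or if a joint passes its speed limit or range.

## Robot

A 7-joint arm with a two-finger parallel gripper is mounted at the origin on the work surface. World frame = base frame: x ahead of the robot, y to its left, z up, the work surface at z = 0. Lengths are in mm, angles in rad, forces in N, time in s.
With the tool pointing down it reaches from about 400 to 875 mm from the base axis. Payload 4.4 kg.
Tool frame: the origin (TCP) lies at the very end of the fingers, on their centre line; the grasp point (between the pads) lies 19 mm behind it; z points along the fingers, y is the line along which they close (so a half turn about z gives the same grasp; the last joint's range is limited). The gripper opens to 85 mm and grips with 20 to 120 N. Pads are 22 mm wide; open, the fingers measure 114 mm over their backs; the gripper's body (76 mm by 85 mm) begins 54 mm behind the grasp point. The pads swing forward as they close: fully open they stand 13 mm farther back than shut.
Start: joints at [-1.259, 0.628, 0.038, 1.517, -0.027, 0.996, -0.02], TCP at [239.747, 604.185, 231.313] pointing down, gripper open.
Joint ranges: [-3.06, 3.06], [-0.37, 2.12], [-1.25, 1.32], [0.18, 2.47], [-1.1, 4.24], [0.23, 1.98], [-2.94, 2.94]. Speed limits (rad/s): [2.57, 2.57, 3.14, 3.14, 3.14, 3.14, 3.14].

## Interface

Orientations are given as [roll, pitch, yaw] about the fixed x, y, z axes, in that order (R = Rz(yaw) Ry(pitch) Rx(roll)).
In Python, from cell import status, get_image, ctrl, models gives the robot as it stands.
- The arm moves only by the shell command python3 -m handwheel 'ROWS' [OPENING]. ROWS is JSON, a list of rows, each an object with "delta_pos": the shift along the world's x, y, z in cm, a list of three; "yaw": the turn about the world's z in rad. A call has 1 to 10 rows; each row shifts and turns the commanded pose from where the row before left it; what a row does not reach is not made up. A row lasts 1/12 s, in which the tool goes at most 41.7 mm and 7.16 degrees, less where a joint would pass 70% of its speed; a pose out of reach is approached as far as the arm can. A call is refused whole if a number of a shift passes 4.17 or a number of a turn 0.125, either way. A call with a gripper value outside its range is refused whole. OPENING is the opening, from -1 (shut) to 1 (fully open), set as the call begins (- or left out, the last holds). The fingers move at their own pace and stop on an object; the grip force is fixed at half the most. Time passes only in rows, so rows that do not move let the fingers close. It gives the time, the measured TCP pose, the force, the opening and the grip force at its end, in the units of the state.
- status.read_state(): the state, without advancing time (a new reading comes with each control period).
- get_image(name): name is "side" or "top" or "wrist"; returns a dict with "color" (400x640x3 uint8, red, green, blue), "z_map" (400x640 float32, mm along the optical axis (not along the pixel's ray), 0 where there is no reading), "fx", "fy", "cx", "cy" (pixels), "position" and "rotation" of the camera in the world; the wrist camera has in their place "hand_eye" (4x4, takes a point from camera to tool coordinates, whose origin is the TCP and whose axes are the flange's). Camera axes: x right, y up, looking along -z (the intrinsics and any distortion apply to the point x, -y, -z); pixel columns grow to the right and rows downward; lengths in mm; the calibration is good to about 2 mm. The wrist camera is an equidistant fisheye: a pixel r from the principal point sees the ray r / f radians off the axis. A picture is of the moment at which its call begins: read the wrist's pose just before it.
- ctrl.finish_job(): hands the job in; it is judged then, once.
Trained networks look in a picture, given as the dict that the camera call returned (one of the last four; its "shot" number tells which), for a name from the list of things; names that differ only in an ending like _2 or _b are one class to them, and where a whole thing is asked for, a point or a joint stands for the part that bears it (a point fixed in the world has none). Each returns a list of dicts, best first, with "score" (0 to 1); they miss things now and then, are a little off and sometimes report something else, mostly with a low value. They report only what shows in the picture. A call takes as long as a camera call.
- models.boxes_of(picture, name): "rect" ([left, top, right, bottom] in pixels, round what is visible of it).
The state is a dict: "clock": time; "qpos": joint angles; "qd": joint speeds; "tau": joint torques, N m; "eef_pos": TCP position; "tool_rot": TCP orientation; "force": force on the tool from outside, world axes, zero at the start; "torque": the same for the moment, N m; "width": finger opening in mm; "gripper_force": force on a finger pad.
Only numpy, scipy, OpenCV 4.12 (cv2) and the standard library are available. Lean on these libraries where they do the work, as an engineer would, in place of code of your own. Each camera call takes 0.05 s, during which the arm holds its last target. There are 200 camera calls.

## Working session

There is one attempt and no reset: what is moved stays moved. The work goes in short steps, Python scripts to look and compute and a shell command to move; the robot and the scene stay as the last step left them, time stands still between calls to the robot, and variables do not carry over. Pictures are saved under pics/ and viewed, at most 10 in all, crops included, and the job is handed in when it is done.

```bash
ls; mkdir -p pics; cat > h.py <<'E'
import numpy as np,cv2
from cell import status,get_image,ctrl,models
def cloud(p):
    z=p["z_map"].astype(float);v,u=np.mgrid[0:z.shape[0],0:z.shape[1]]
    X=np.stack([(u-p["cx"])/p["fx"]*z,-(v-p["cy"])/p["fy"]*z,-z],-1)
    W=X@np.array(p["rotation"]).T+np.array(p["position"]); W[z<=0]=np.nan
    return W
def save(p,n): cv2.imwrite(f"pics/{n}.png",p["color"][:,:,::-1])
E
python3 - <<'E'
from h import *
np.set_printoptions(precision=1,suppress=True)
s=status.read_state();print({k:np.round(v,3) for k,v in s.items()})
for n in("top","side"):
    p=get_image(n);save(p,n+"0");W=cloud(p)
    print(n,p["fx"],p["cx"],p["cy"],p["position"],np.array(p["rotation"]),[k for k in p])
    for o in["stand","fence","tub","half_slab","corner_lump","tile1","tile2","tile3","tile4","pot","tape"]:
        for b in models.boxes_of(p,o)[:1]:
            l,t,r,bb=[int(round(x)) for x in b["rect"]]
            w=W[max(t,0):bb,max(l,0):r].reshape(-1,3);
            c=W[min((t+bb)//2,399),min((l+r)//2,639)]
            print(o,round(b["score"],2),[l,t,r,bb],c,np.nanpercentile(w,[5,95],axis=0).ravel())
E
```

```text
pics
{'clock': np.float64(0.0), 'qpos': array([-1.3,  0.6,  0. ,  1.5, -0. ,  1. , -0. ]), 'qd': array([ 0., -0., -0., -0., -0., -0.,  0.]), 'tau': array([ -0. , -56.3,   1.2, -19.3,   0. ,   0. ,   0. ]), 'eef_pos': array([239.5, 603.6, 230.4]), 'tool_rot': array([-3.1,  0. ,  2.8]), 'force': array([-0.1, -0.1, -0.6]), 'torque': array([ 0., -0.,  0.]), 'gripper_force': np.float64(0.0), 'width': np.float64(85.372)}Traceback (most recent call last):
  File "<stdin>", line 5, in <module>
  File "h.py", line 6, in cloud
    W=X@np.array(p["rotation"]).T+np.array(p["position"]); W[z<=0]=np.nan
      ~~~~~~~~~~~~~~~~~~~~~~~~~~~^~~~~~~~~~~~~~~~~~~~~~~~
ValueError: operands could not be broadcast together with shapes (400,640) (3,)
```

```bash
sed -i 's/np.array(p\["rotation"\]).T/Rot.from_euler("xyz",p["rotation"]).as_matrix().T/; 1a from scipy.spatial.transform import Rotation as Rot' h.py
python3 - <<'E'
from h import *
np.set_printoptions(precision=1,suppress=True)
print(status.read_state()["tool_rot"])
for n in("top","side"):
    p=get_image(n);save(p,n+"0");W=cloud(p);np.save(n+"0.npy",W)
    print(n,p["fx"],p["cx"],p["cy"],p["position"],p["rotation"],[k for k in p])
    for o in["stand","fence","tub","half_slab","corner_lump","tile1","tile2","tile3","tile4","pot","tape"]:
        for b in models.boxes_of(p,o)[:1]:
            l,t,r,bb=[int(round(x)) for x in b["rect"]]
            w=W[max(t,0):bb,max(l,0):r].reshape(-1,3);
            c=W[min((t+bb)//2,399),min((l+r)//2,639)]
            print(o,round(b["score"],2),[l,t,r,bb],c,np.nanpercentile(w,[5,95],axis=0).ravel())
a=[cv2.imread(f"pics/{n}0.png") for n in("top","side")]
E
```

```text
[-3.1  0.   2.8]
top 394.3341350572703 318.237977289028 198.50832759157754 [ 423.8   66.7 1006.7] [ 0.2  0.  -1.6] ['color', 'z_map', 'fx', 'fy', 'cx', 'cy', 'position', 'rotation', 'shot']
stand 0.87 [235, 121, 431, 248] [634.9  44.4  99.8] [ 504.2 -172.1   -0.1  784.9  250.3  162.1]
fence 0.57 [240, 212, 434, 245] [517.1  39.7 214.9] [ 501.5 -175.5   -1.   563.2  232.8  213.6]
tub 0.57 [407, 108, 511, 227] [ 700.6 -286.4    8.6] [ 552.2 -409.7   -0.1  826.4 -141.1  101.1]
half_slab 0.93 [327, 206, 383, 231] [536.7   3.6 219.7] [519.8 -58.9 100.4 577.4  54.1 218. ]
corner_lump 0.62 [354, 146, 404, 194] [657.6 -59.  140.7] [ 615.8 -110.3  100.3  711.6   -9.7  139.7]
tile1 0.74 [287, 160, 315, 199] [637.7 117.7 138.5] [599.6  91.5 100.4 679.8 149.  142.9]
tile2 0.74 [287, 160, 315, 199] [637.7 117.7 138.5] [599.6  91.5 100.4 679.8 149.  142.9]
tile3 0.74 [287, 160, 315, 199] [637.7 117.7 138.5] [599.6  91.5 100.4 679.8 149.  142.9]
tile4 0.74 [287, 160, 315, 199] [637.7 117.7 138.5] [599.6  91.5 100.4 679.8 149.  142.9]
pot 0.68 [235, 128, 264, 158] [735.  245.3 105.7] [699.5 214.4   
[... 607 characters left out ...]
42] [538.4 -44.5 193.1] [517.6 -84.4  86.8 616.6 222.2 215.2]
corner_lump 0.84 [347, 207, 414, 255] [656.4 -90.7 140.6] [ 613.1 -116.6  100.3  747.9   30.3  139.2]
tile1 0.95 [321, 169, 360, 190] [637.8 115.7 139.2] [598.9  91.8 100.7 680.6 223.8 142.3]
tile2 0.95 [321, 169, 360, 190] [637.8 115.7 139.2] [598.9  91.8 100.7 680.6 223.8 142.3]
tile3 0.95 [321, 169, 360, 190] [637.8 115.7 139.2] [598.9  91.8 100.7 680.6 223.8 142.3]
tile4 0.95 [321, 169, 360, 190] [637.8 115.7 139.2] [598.9  91.8 100.7 680.6 223.8 142.3]
pot 0.74 [347, 134, 372, 167] [715.6 212.8 155.6] [699.7 215.1   1.8 861.4 552.4 160.2]
tape 0.56 [296, 148, 326, 173] [594.2 224.6 138.7] [559.6 219.   63.4 660.1 371.1 156.6]
```

View pics/top0.png

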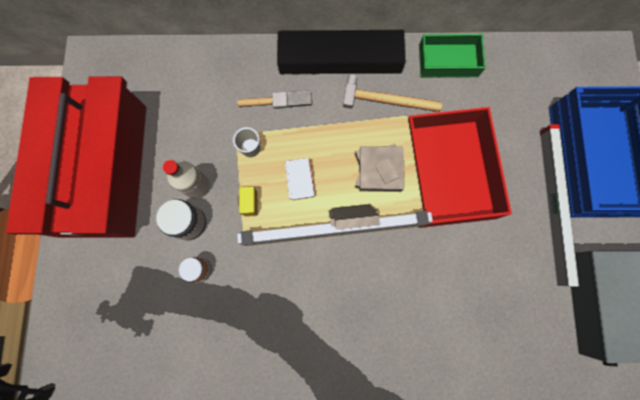

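View pics/side0.png

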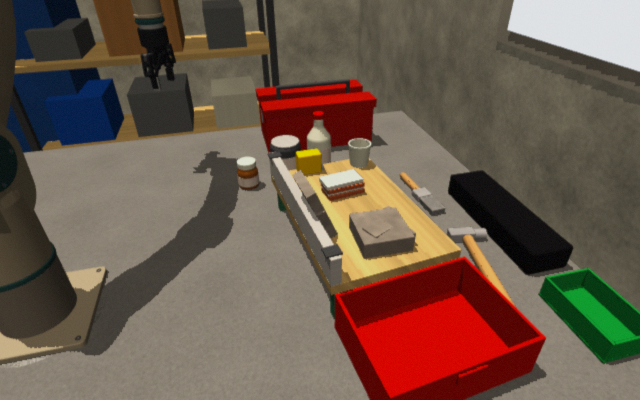

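```bash
python3 - <<'E'
from h import *
np.set_printoptions(precision=2,suppress=True)
print(status.read_state()["tool_rot"])
T=np.load("top0.npy");S=np.load("side0.npy")
def rect(P,n):
    (c,s,a)=cv2.minAreaRect(P[:,:2].astype(np.float32));print(n,len(P),"c",np.array(c),"size",np.array(s),"ang",round(a,2),"zmed",np.median(P[:,2]))
for W,n in((T,"top"),(S,"side")):
    P=W.reshape(-1,3);P=P[np.isfinite(P).all(1)];x,y,z=P.T
    b=lambda x0,x1,y0,y1,z0,z1:P[(x>x0)&(x<x1)&(y>y0)&(y<y1)&(z>z0)&(z<z1)]
    rect(b(570,710,80,160,134,146),n+" tiletop")
    rect(b(570,710,80,160,104,146),n+" tileall")
    rect(b(600,730,-130,10,130,150),n+" lump")
    f=np.vstack([b(490,580,-180,-90,156,164),b(490,580,70,200,156,164)]);rect(f,n+" fence")
    t=b(480,860,-440,-120,82,94);rect(t,n+" tubrim")
    rect(b(500,850,-170,270,97,103),n+" ply")
    s=b(490,600,-70,60,166,230);rect(s,n+" slab"); print(np.percentile(s,[1,50,99],axis=0))
E
```

```text
[ 3.14 -0.    2.76]
top tiletop 865 c [639.06 119.68] size [90.37 49.89] ang 9.13 zmed 140.46092174204932
top tileall 1001 c [638.77 124.59] size [135.73  70.33] ang 4.98 zmed 140.10881766132502
top lump 1933 c [670.74 -62.18] size [108.68 109.75] ang 89.15 zmed 136.63581949458148
top fence 889 c [530.14  17.3 ] size [ 29.79 368.25] ang 5.53 zmed 160.68582723434827
top tubrim 1187 c [ 683.67 -233.19] size [274.03 254.98] ang 6.5 zmed 88.01979272153528
top ply 11686 c [649.11  56.81] size [270.47 420.31] ang 6.34 zmed 100.41611321552631
top slab 757 c [539.03   0.99] size [ 39.62 103.23] ang 6.02 zmed 212.6456158833946
[[517.15 -45.27 167.76]
 [534.82   1.69 212.65]
 [560.54  51.31 220.28]]
side tiletop 542 c [639.46 119.25] size [90.41 52.92] ang 9.19 zmed 140.8278188574207
side tileall 986 c [642.88 117.24] size [96.36 57.71] ang 9.65 zmed 136.62856364140245
side lump 1787 c [671.05 -62.52] size [110.73 109.13] ang 88.77 zmed 137.08862377253752
side fence 647 c [530.09  16.62] size [ 30.5  368.67] ang 5.89 zmed 161.09233251924752
side tubrim 3554 c [ 684.18 -233.92] size [275.93 258.52] ang 6.12 zmed 88.34446252556643
side ply 6790 c [649.88  56.54] size [271.42 423.13] ang 6.28 zmed 101.02657306062878
side slab 552 c [530.97  -5.58] size [37.5  99.75] ang 20.05 zmed 212.25245933811456
[[517.33 -48.73 167.61]
 [534.92 -38.41 212.25]
 [560.23  41.7  219.44]]
```

```bash
R='{"delta_pos":[1.8,-3.5,0.5],"yaw":-0.11}'; python3 -m handwheel '[{"delta_pos":[1.8,-3.5,0.5],"yaw":-0.11},{"delta_pos":[1.8,-3.5,0.5],"yaw":-0.11},{"delta_pos":[1.8,-3.5,0.5],"yaw":-0.11},{"delta_pos":[1.8,-3.5,0.5],"yaw":-0.11},{"delta_pos":[1.8,-3.5,0.5],"yaw":-0.11},{"delta_pos":[1.8,-3.5,0.5],"yaw":-0.11},{"delta_pos":[1.8,-3.5,0.5],"yaw":-0.11},{"delta_pos":[1.8,-3.5,0.5],"yaw":-0.11},{"delta_pos":[1.8,-3.5,0.5],"yaw":-0.11},{"delta_pos":[1.8,-3.5,0.5],"yaw":-0.09}]' 1
python3 -m handwheel '[{"delta_pos":[1.5,-3.1,0],"yaw":0},{"delta_pos":[1.5,-3.1,0],"yaw":0},{"delta_pos":[1.5,-3.1,0],"yaw":0},{"delta_pos":[1.5,-3.1,0],"yaw":0},{"delta_pos":[1.5,-3.1,0],"yaw":0},{"delta_pos":[1.5,-3.1,0],"yaw":0},{"delta_pos":[1.5,-3.1,0],"yaw":0},{"delta_pos":[1.0,-3.0,0],"yaw":0},{"delta_pos":[0,0,0],"yaw":0},{"delta_pos":[0,0,0],"yaw":0}]'
```

```text
clock: 2.08
eef_pos: [420.3, 252.5, 281.9]
tool_rot: [3.141, -0.001, 1.679]
force: [0.3, 1.1, 0.5]
width: 85.2
gripper_force: 0.0
clock: 2.92
eef_pos: [535.1, 4.8, 281.4]
tool_rot: [3.141, 0.001, 1.679]
force: [0.2, 0.4, -0.5]
width: 85.3
gripper_force: 0.0
```

```bash
python3 -m handwheel '[{"delta_pos":[0.1,-0.1,-3.0],"yaw":0},{"delta_pos":[0.1,-0.2,-3.0],"yaw":0},{"delta_pos":[0,0,-2.0],"yaw":0},{"delta_pos":[0,0,-1.4],"yaw":0},{"delta_pos":[0,0,-1.2],"yaw":0},{"delta_pos":[0,0,0],"yaw":0}]'
python3 -m handwheel '[{"delta_pos":[0,0,0],"yaw":0},{"delta_pos":[0,0,0],"yaw":0},{"delta_pos":[0,0,0],"yaw":0},{"delta_pos":[0,0,0],"yaw":0},{"delta_pos":[0,0,0],"yaw":0},{"delta_pos":[0,0,0],"yaw":0},{"delta_pos":[0,0,0],"yaw":0},{"delta_pos":[0,0,0],"yaw":0}]' -1
```

```text
clock: 3.42
eef_pos: [534.7, 6.2, 173.1]
tool_rot: [-3.137, -0.001, 1.686]
force: [-0.6, -0.1, 0.6]
width: 85.7
gripper_force: 0.0
clock: 4.08
eef_pos: [545.6, 5.0, 180.4]
tool_rot: [3.121, 0.001, 1.684]
force: [5.4, 1.8, 17.5]
width: 27.5
gripper_force: 54.7
```

```bash
python3 -m handwheel '[{"delta_pos":[0,0,1.0],"yaw":0},{"delta_pos":[0,0,1.5],"yaw":0},{"delta_pos":[0,0,2],"yaw":0},{"delta_pos":[0,0,2],"yaw":0},{"delta_pos":[0,0,2],"yaw":0},{"delta_pos":[0,0,2],"yaw":0},{"delta_pos":[0,0,0],"yaw":0},{"delta_pos":[0,0,0],"yaw":0}]'
python3 - <<'E'
from h import *
save(get_image("side"),"side1")
E
```

```text
clock: 4.75
eef_pos: [536.7, 4.3, 280.4]
tool_rot: [3.141, -0.0, 1.684]
force: [-0.2, -0.0, -6.0]
width: 18.9
gripper_force: 62.4
```

View pics/side1.png

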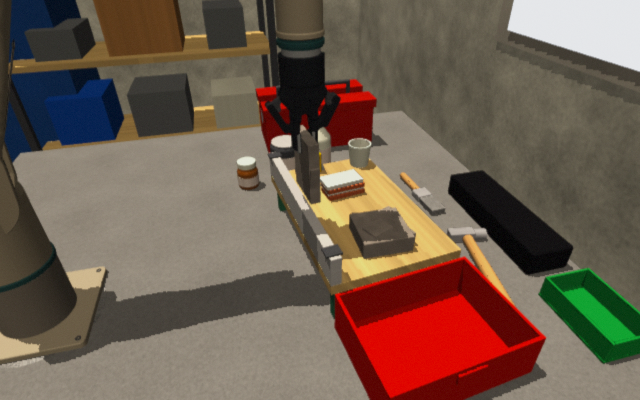

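```bash
python3 -m handwheel '[{"delta_pos":[1.0,-2.0,0],"yaw":0},{"delta_pos":[1.75,-3.3,0],"yaw":0},{"delta_pos":[1.75,-3.3,0],"yaw":0},{"delta_pos":[1.75,-3.3,0],"yaw":0},{"delta_pos":[1.75,-3.3,0],"yaw":0},{"delta_pos":[1.75,-3.3,0],"yaw":0},{"delta_pos":[1.75,-3.3,0],"yaw":0},{"delta_pos":[1.75,-3.3,0],"yaw":0},{"delta_pos":[1.75,-3.3,0],"yaw":0},{"delta_pos":[0.6,-1.2,0],"yaw":0}]'
python3 -m handwheel '[{"delta_pos":[0,0,0],"yaw":0},{"delta_pos":[0,0,-2.5],"yaw":0},{"delta_pos":[0,0,-3.5],"yaw":0},{"delta_pos":[0,0,-3.5],"yaw":0},{"delta_pos":[0,0,-3],"yaw":0},{"delta_pos":[0,0,-2],"yaw":0},{"delta_pos":[0,0,-1.5],"yaw":0},{"delta_pos":[0,0,-1],"yaw":0},{"delta_pos":[0,0,0],"yaw":0}]'
python3 - <<'E'
from h import *
save(get_image("side"),"side2")
E
```

```text
clock: 5.63
eef_pos: [691.9, -298.5, 276.1]
tool_rot: [-3.137, 0.003, 1.679]
force: [-0.5, -1.6, -5.3]
width: 19.2
gripper_force: 62.4
clock: 6.38
eef_pos: [690.1, -289.5, 105.5]
tool_rot: [-3.135, -0.005, 1.684]
force: [0.2, 0.9, -6.3]
width: 19.1
gripper_force: 62.3
```

View pics/side2.png

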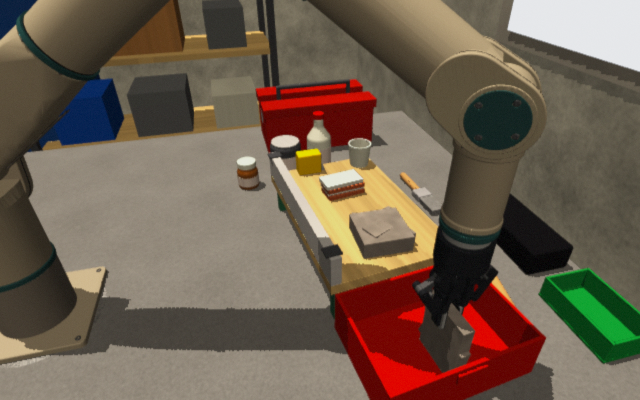

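```bash
python3 -m handwheel '[{"delta_pos":[0,0,-0.8],"yaw":0},{"delta_pos":[0,0,-0.7],"yaw":0},{"delta_pos":[0,0,0],"yaw":0}]'
python3 -m handwheel '[{"delta_pos":[0,0,0],"yaw":0},{"delta_pos":[0,0,0],"yaw":0},{"delta_pos":[0,0,0],"yaw":0},{"delta_pos":[0,0,0],"yaw":0},{"delta_pos":[0,0,0],"yaw":0},{"delta_pos":[0,0,0],"yaw":0}]' 1
python3 -m handwheel '[{"delta_pos":[0,0,1],"yaw":0},{"delta_pos":[0,0,2],"yaw":0},{"delta_pos":[0,0,4],"yaw":0},{"delta_pos":[0,0,4],"yaw":0},{"delta_pos":[0,0,4],"yaw":0},{"delta_pos":[0,0,0],"yaw":0}]'
python3 - <<'E'
from h import *
np.set_printoptions(precision=0,suppress=True)
p=get_image("side");W=cloud(p);save(p,"side3")
c=np.array([684,-258]);a=.11;ex=np.array([np.cos(a),np.sin(a)]);ey=np.array([-ex[1],ex[0]])
P=W.reshape(-1,3);P=P[np.isfinite(P).all(1)];L=np.c_[(P[:,:2]-c)@ex,(P[:,:2]-c)@ey,P[:,2]]
m=(abs(L[:,0])<124)&(abs(L[:,1])<90)&(L[:,2]>12)&(L[:,2]<250);q=L[m]
print(m.sum(),np.percentile(q,[2,50,98],axis=0))
E
```

```text
clock: 6.68
eef_pos: [692.1, -291.3, 94.3]
tool_rot: [-3.14, -0.001, 1.684]
force: [-0.1, -0.1, -5.7]
width: 19.0
gripper_force: 62.3
clock: 7.18
eef_pos: [693.1, -292.0, 95.9]
tool_rot: [3.141, 0.0, 1.684]
force: [0.1, 0.8, -0.2]
width: 85.5
gripper_force: 0.0
clock: 7.68
eef_pos: [696.8, -294.7, 256.8]
tool_rot: [3.127, 0.009, 1.684]
force: [1.3, -1.4, 1.4]
width: 85.2
gripper_force: 0.0
2787 [[ -7. -84.  18.]
 [ -5. -43.  94.]
 [ 13.   6. 128.]]
```

```bash
python3 -m handwheel '[{"delta_pos":[2.5,0.3,0],"yaw":0},{"delta_pos":[3,0.3,0],"yaw":0},{"delta_pos":[0,0,0],"yaw":0},{"delta_pos":[0,0,-3],"yaw":0},{"delta_pos":[0,0,-4],"yaw":0},{"delta_pos":[0,0,-4],"yaw":0},{"delta_pos":[0,0,-3],"yaw":0},{"delta_pos":[0,0,-1],"yaw":0},{"delta_pos":[0,0,0],"yaw":0}]' -1
python3 -m handwheel '[{"delta_pos":[-1,-0.1,0],"yaw":0},{"delta_pos":[-1.5,-0.1,0],"yaw":0},{"delta_pos":[-1.5,-0.2,0],"yaw":0},{"delta_pos":[-1.5,-0.2,0],"yaw":0},{"delta_pos":[-1.5,-0.2,0],"yaw":0},{"delta_pos":[-1.5,-0.2,0],"yaw":0},{"delta_pos":[0,0,0],"yaw":0},{"delta_pos":[0,0,3.5],"yaw":0},{"delta_pos":[0,0,4],"yaw":0},{"delta_pos":[0,0,4],"yaw":0}]'
python3 - <<'E'
from h import *
np.set_printoptions(precision=0,suppress=True)
p=get_image("side");W=cloud(p);save(p,"side4")
c=np.array([684,-258]);a=.11;ex=np.array([np.cos(a),np.sin(a)]);ey=np.array([-ex[1],ex[0]])
P=W.reshape(-1,3);P=P[np.isfinite(P).all(1)];L=np.c_[(P[:,:2]-c)@ex,(P[:,:2]-c)@ey,P[:,2]]
m=(abs(L[:,0])<124)&(abs(L[:,1])<90)&(L[:,2]>12)&(L[:,2]<180);q=L[m]
print(m.sum(),np.percentile(q,[2,50,98],axis=0))
E
```

```text
clock: 8.48
eef_pos: [745.2, -284.6, 90.9]
tool_rot: [-3.135, -0.004, 1.684]
force: [-0.3, 0.2, 1.0]
width: 0.0
gripper_force: 0.0
clock: 9.32
eef_pos: [663.9, -295.9, 213.6]
tool_rot: [3.14, 0.001, 1.684]
force: [0.4, -0.4, -0.1]
width: 0.0
gripper_force: 0.0
2409 [[-100.  -62.   25.]
 [ -55.  -29.   27.]
 [  -6.   10.   29.]]
```

```bash
python3 -m handwheel '[{"delta_pos":[0,2.5,0],"yaw":0},{"delta_pos":[0,4,0],"yaw":0},{"delta_pos":[0,4,0],"yaw":0},{"delta_pos":[0,4,0],"yaw":0},{"delta_pos":[0,4,0],"yaw":0},{"delta_pos":[0,4,0],"yaw":0},{"delta_pos":[0,4,0],"yaw":0},{"delta_pos":[0,4,0],"yaw":0},{"delta_pos":[0,1,0],"yaw":0},{"delta_pos":[0,0,0],"yaw":0}]' 0.2
python3 -m handwheel '[{"delta_pos":[0,0,-2.5],"yaw":0},{"delta_pos":[0,0,-3.5],"yaw":0},{"delta_pos":[0,0,-2.5],"yaw":0},{"delta_pos":[0,0,-1.3],"yaw":0},{"delta_pos":[0,0,-0.7],"yaw":0},{"delta_pos":[0,0,0],"yaw":0}]'
```

```text
clock: 10.2
eef_pos: [664.5, 26.6, 212.0]
tool_rot: [3.137, -0.004, 1.693]
force: [1.2, 0.0, 0.5]
width: 51.2
gripper_force: 0.0
clock: 10.7
eef_pos: [663.0, 18.3, 105.0]
tool_rot: [-3.141, 0.0, 1.683]
force: [-1.0, -0.3, 0.5]
width: 51.1
gripper_force: 0.0
```

```bash
python3 -m handwheel '[{"delta_pos":[0.11,-1,0],"yaw":0},{"delta_pos":[0.11,-1,0],"yaw":0},{"delta_pos":[0.11,-1,0],"yaw":0},{"delta_pos":[0.11,-1,0],"yaw":0},{"delta_pos":[0.11,-1,0],"yaw":0},{"delta_pos":[0.11,-1,0],"yaw":0},{"delta_pos":[0.11,-1,0],"yaw":0},{"delta_pos":[0.11,-1,0],"yaw":0}]'
python3 -m handwheel '[{"delta_pos":[0.13,-1.2,0],"yaw":0},{"delta_pos":[0.13,-1.2,0],"yaw":0},{"delta_pos":[0.13,-1.2,0],"yaw":0},{"delta_pos":[0.13,-1.2,0],"yaw":0},{"delta_pos":[0.13,-1.2,0],"yaw":0},{"delta_pos":[0.13,-1.2,0],"yaw":0},{"delta_pos":[0.13,-1.2,0],"yaw":0},{"delta_pos":[0.13,-1.2,0],"yaw":0}]'
python3 - <<'E'
from h import *
save(get_image("side"),"side5")
E
```

```text
clock: 11.37
eef_pos: [672.4, -58.7, 107.0]
tool_rot: [3.139, -0.004, 1.685]
force: [0.4, 8.0, 2.0]
width: 51.0
gripper_force: 3.8
clock: 12.03
eef_pos: [682.0, -160.1, 106.2]
tool_rot: [3.141, 0.002, 1.682]
force: [-0.0, -0.0, 0.0]
width: 50.8
gripper_force: 0.0
```

View pics/side5.png

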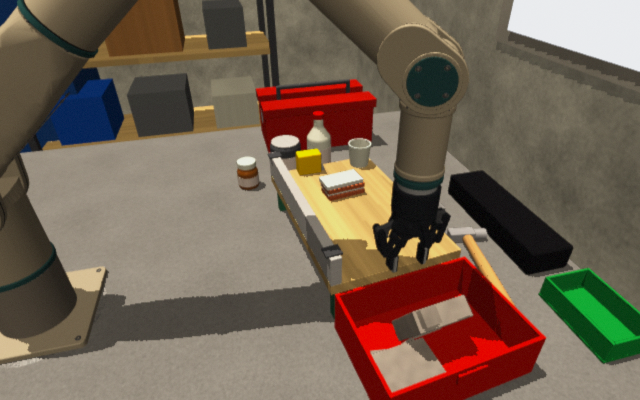

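```bash
python3 -m handwheel '[{"delta_pos":[0,0.5,3],"yaw":0},{"delta_pos":[0,0.5,4],"yaw":0},{"delta_pos":[-0.3,2,4],"yaw":0.12},{"delta_pos":[-0.3,2,2],"yaw":0.12},{"delta_pos":[-0.3,2,0],"yaw":0.12},{"delta_pos":[-0.3,2,0],"yaw":0.12},{"delta_pos":[-0.3,2,0],"yaw":0.12},{"delta_pos":[-0.3,2,0],"yaw":0.12},{"delta_pos":[-0.3,2,0],"yaw":0.12},{"delta_pos":[-0.3,2,0],"yaw":0.12}]' 1
python3 -m handwheel '[{"delta_pos":[-0.3,2,0],"yaw":0.12},{"delta_pos":[-0.3,2,0],"yaw":0.12},{"delta_pos":[-0.4,2,0],"yaw":0.12},{"delta_pos":[-0.4,2,0],"yaw":0.12},{"delta_pos":[-0.4,2,0],"yaw":0.12},{"delta_pos":[0,0.8,0],"yaw":0},{"delta_pos":[0,0,0],"yaw":0},{"delta_pos":[0,0,0],"yaw":0}]'
python3 - <<'E'
from h import *
np.set_printoptions(precision=1,suppress=True)
p=get_image("side");W=cloud(p)
c=np.array([684,-258]);a=.11;ex=np.array([np.cos(a),np.sin(a)]);ey=np.array([-ex[1],ex[0]])
P=W.reshape(-1,3);P=P[np.isfinite(P).all(1)]
def loc(c):return np.c_[(P[:,:2]-c)@ex,(P[:,:2]-c)@ey,P[:,2]]
L=loc(c)
m=(abs(L[:,0])<124)&(abs(L[:,1])<90)&(L[:,2]>12)&(L[:,2]<180);q=L[m]
print(m.sum(),np.percentile(q,[2,50,99.5],axis=0))
L=loc(np.array([535.0,44.2]))   # fence frame
for z0 in(104,114,124,134):
    q=L[(L[:,0]>60)&(L[:,0]<190)&(L[:,1]>30)&(L[:,1]<120)&(L[:,2]>z0-2.5)&(L[:,2]<z0+3.5)]
    if len(q)>5: print(z0,len(q),np.percentile(q,[3,50,97],axis=0).ravel())
s=status.read_state();print(s["eef_pos"],s["qpos"])
w=get_image("wrist");print(w["fx"],w["cx"],w["cy"],w["hand_eye"]);save(w,"w1")
im=p["color"][150:210,300:380,::-1]; t=cv2.resize(im,None,fx=5,fy=5,interpolation=cv2.INTER_CUBIC)
wi=w["color"][:,:,::-1]
o=np.zeros((400+300,640,3),np.uint8)[:600]; o=np.zeros((600,800,3),np.uint8);o[:300,:400]=t;o[300:,:480]=cv2.resize(wi,(480,300));cv2.imwrite("pics/c1.png",o)
E
```

```text
clock: 12.92
eef_pos: [657.9, 11.5, 232.5]
tool_rot: [-3.141, 0.0, 2.648]
force: [1.1, -1.2, -1.1]
width: 85.4
gripper_force: 0.0
clock: 13.58
eef_pos: [640.6, 118.3, 232.4]
tool_rot: [-3.14, -0.0, -3.043]
force: [1.3, 0.0, -0.3]
width: 85.1
gripper_force: 0.0
5416 [[-97.8 -70.8  25.3]
 [-23.4 -29.   48.3]
 [ 70.8  31.8  70.8]]
104 205 [ 62.8  31.8 101.5 117.3  41.3 102.5 189.2 110.4 107.2]
114 76 [ 73.4  38.8 111.6 108.8  45.  113.4 159.9  83.3 115.9]
124 94 [ 71.   34.9 121.9 108.5  37.5 124.5 158.   68.6 127.2]
134 99 [ 68.2  36.1 131.8 103.2  39.7 134.3 153.1  74.  137.3]
[640.7 117.4 232.4] [-0.2  0.6 -0.   1.5  0.   1.   1.4]
309.70691628693146 322.96576106141 202.98319500364178 [[  -0.     1.     0.3   68.4]
 [   1.     0.     0.    -0.4]
 [   0.     0.3   -1.  -143.7]
 [   0.     0.     0.     1. ]]
```

View pics/c1.png

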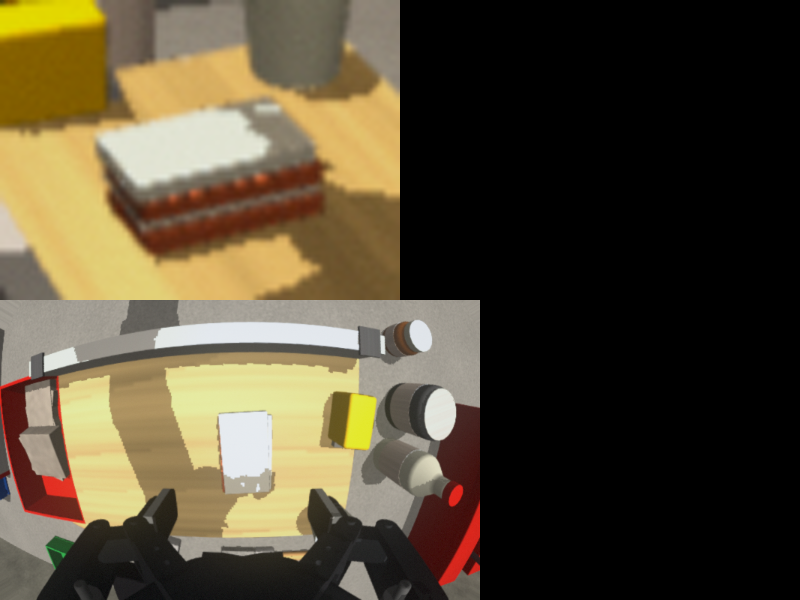

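```bash
python3 -m handwheel '[{"delta_pos":[0,0.1,-3],"yaw":0.01},{"delta_pos":[0,0,-3.5],"yaw":0},{"delta_pos":[0,0,-3],"yaw":0},{"delta_pos":[0,0,-2],"yaw":0},{"delta_pos":[0,0,-1.2],"yaw":0},{"delta_pos":[0,0,-0.2],"yaw":0},{"delta_pos":[0,0,0],"yaw":0}]' 1
python3 -m handwheel '[{"delta_pos":[0,0,0],"yaw":0},{"delta_pos":[0,0,0],"yaw":0},{"delta_pos":[0,0,0],"yaw":0},{"delta_pos":[0,0,0],"yaw":0},{"delta_pos":[0,0,0],"yaw":0}]' 0.4
python3 -m handwheel '[{"delta_pos":[0,0,0],"yaw":0},{"delta_pos":[0,0,0],"yaw":0},{"delta_pos":[0,0,0],"yaw":0}]' 0.3
```

```text
clock: 14.27
eef_pos: [640.4, 119.7, 103.3]
tool_rot: [-3.141, -0.0, -3.031]
force: [-0.0, -0.5, -0.2]
width: 85.5
gripper_force: 0.0
clock: 14.68
eef_pos: [640.6, 121.0, 104.4]
tool_rot: [3.141, 0.001, -3.029]
force: [0.1, 0.9, -0.1]
width: 59.9
gripper_force: 0.1
clock: 14.93
eef_pos: [640.6, 122.1, 104.4]
tool_rot: [3.14, 0.001, -3.029]
force: [-0.7, 2.2, 5.2]
width: 55.9
gripper_force: 3.7
```

```bash
python3 -m handwheel '[{"delta_pos":[0,0,-0.2],"yaw":0},{"delta_pos":[0,0,0],"yaw":0}]' 0.27
python3 -m handwheel '[{"delta_pos":[0,0,-0.2],"yaw":0},{"delta_pos":[0,0,0],"yaw":0}]' 0.24
python3 -m handwheel '[{"delta_pos":[0,0,-0.2],"yaw":0},{"delta_pos":[0,0,0],"yaw":0}]' 0.22
```

```text
clock: 15.1
eef_pos: [641.0, 122.3, 102.7]
tool_rot: [3.14, 0.003, -3.028]
force: [-1.6, 2.7, 5.0]
width: 54.6
gripper_force: 5.2
clock: 15.27
eef_pos: [641.7, 121.8, 101.6]
tool_rot: [3.141, 0.004, -3.029]
force: [-0.4, 2.5, 8.7]
width: 53.5
gripper_force: 6.5
clock: 15.43
eef_pos: [642.3, 121.5, 100.2]
tool_rot: [3.141, 0.005, -3.029]
force: [-1.4, 1.1, 13.4]
width: 52.4
gripper_force: 9.0
```

```bash
python3 -m handwheel '[{"delta_pos":[0,0,0],"yaw":0},{"delta_pos":[0,0,0],"yaw":0}]' 0.2
python3 -m handwheel '[{"delta_pos":[0,0,0],"yaw":0},{"delta_pos":[0,0,0],"yaw":0}]' 0.18
python3 -m handwheel '[{"delta_pos":[0,0,0],"yaw":0},{"delta_pos":[0,0,0],"yaw":0}]' 0.16
python3 -m handwheel '[{"delta_pos":[0,0,0],"yaw":0},{"delta_pos":[0,0,0],"yaw":0}]' 0.14
```

```text
clock: 15.6
eef_pos: [642.4, 121.2, 100.3]
tool_rot: [3.141, 0.005, -3.029]
force: [-2.1, 1.0, 13.1]
width: 51.5
gripper_force: 10.7
clock: 15.77
eef_pos: [642.4, 120.8, 100.5]
tool_rot: [-3.141, 0.005, -3.029]
force: [-1.1, -0.4, 14.7]
width: 50.6
gripper_force: 11.9
clock: 15.93
eef_pos: [642.5, 120.7, 100.6]
tool_rot: [-3.141, 0.005, -3.029]
force: [-1.6, -0.4, 16.0]
width: 50.3
gripper_force: 25.3
clock: 16.1
eef_pos: [642.5, 120.7, 100.7]
tool_rot: [-3.141, 0.005, -3.029]
force: [-1.6, -0.2, 16.1]
width: 49.5
gripper_force: 47.7
```

```bash
python3 -m handwheel '[{"delta_pos":[0,0,0],"yaw":0},{"delta_pos":[0,0,0],"yaw":0},{"delta_pos":[0,0,0],"yaw":0},{"delta_pos":[0,0,1],"yaw":0},{"delta_pos":[0,0,3],"yaw":0},{"delta_pos":[0,0,3],"yaw":0},{"delta_pos":[0,0,0],"yaw":0}]' 0.6
python3 -m handwheel '[{"delta_pos":[2.5,0.3,0],"yaw":0},{"delta_pos":[3.0,0.3,0],"yaw":0},{"delta_pos":[2,0.2,0],"yaw":0},{"delta_pos":[0,0,0],"yaw":0},{"delta_pos":[0,0,-2.5],"yaw":0},{"delta_pos":[0,0,-2],"yaw":0},{"delta_pos":[0,0,-1.5],"yaw":0},{"delta_pos":[0,0,0],"yaw":0}]' -0.3
python3 - <<'E'
from h import *
np.set_printoptions(precision=1,suppress=True)
a=.11;ex=np.array([np.cos(a),np.sin(a)]);ey=np.array([-ex[1],ex[0]])
for n in("side","top"):
    p=get_image(n);P=cloud(p).reshape(-1,3);P=P[np.isfinite(P).all(1)]
    d=P[:,:2]-np.array([535.0,44.2]);L=np.c_[d@ex,d@ey,P[:,2]]
    for z0 in(104,114,124,134,140):
        q=L[(L[:,0]>50)&(L[:,0]<168)&(L[:,1]>30)&(L[:,1]<100)&(L[:,2]>z0-1.5)&(L[:,2]<z0+2.5)]
        if len(q)>5: print(n,z0,len(q),np.percentile(q[:,:2],[2,50,98],axis=0).ravel())
    q=L[(L[:,2]>137)&(L[:,2]<144)&(L[:,0]>50)&(L[:,0]<168)&(L[:,1]>30)&(L[:,1]<100)]
    print(cv2.minAreaRect(q[:,:2].astype(np.float32)))
E
```

```text
clock: 16.68
eef_pos: [644.0, 121.5, 173.7]
tool_rot: [3.141, 0.01, -3.03]
force: [0.7, 0.7, 0.6]
width: 68.3
gripper_force: 0.0
clock: 17.35
eef_pos: [711.8, 128.1, 103.6]
tool_rot: [-3.141, -0.008, -3.029]
force: [-0.3, 0.2, -0.2]
width: 29.8
gripper_force: 0.0
side 104 75 [ 60.3  35.2 105.1  40.7 162.6  90.7]
side 114 62 [ 73.8  38.5 111.   40.6 162.2  80.5]
side 124 61 [ 71.3  37.6 103.9  40.5 158.4  75.6]
side 134 60 [ 67.7  36.8 104.2  40.8 154.8  80.8]
side 140 449 [ 69.2  39.2 111.3  62.4 155.3  89.2]
((112.67583465576172, 64.29601287841797), (89.75938415527344, 53.4211540222168), 1.559765100479126)
((0.0, 0.0), (0.0, 0.0), 0.0)
```

```bash
python3 -m handwheel '[{"delta_pos":[-0.5,-0.055,0],"yaw":0},{"delta_pos":[-0.5,-0.055,0],"yaw":0},{"delta_pos":[-0.5,-0.055,0],"yaw":0},{"delta_pos":[-0.5,-0.055,0],"yaw":0},{"delta_pos":[-0.5,-0.055,0],"yaw":0},{"delta_pos":[-0.5,-0.055,0],"yaw":0},{"delta_pos":[-0.5,-0.055,0],"yaw":0},{"delta_pos":[-0.5,-0.055,0],"yaw":0},{"delta_pos":[-0.5,-0.055,0],"yaw":0},{"delta_pos":[-0.5,-0.055,0],"yaw":0}]'
python3 -m handwheel '[{"delta_pos":[-0.5,-0.055,0],"yaw":0},{"delta_pos":[-0.5,-0.055,0],"yaw":0},{"delta_pos":[-0.4,-0.044,0],"yaw":0},{"delta_pos":[-0.3,-0.033,0],"yaw":0},{"delta_pos":[-0.2,-0.022,0],"yaw":0},{"delta_pos":[0,0,0],"yaw":0}]'
python3 - <<'E'
from h import *
np.set_printoptions(precision=1,suppress=True)
a=.11;ex=np.array([np.cos(a),np.sin(a)]);ey=np.array([-ex[1],ex[0]])
s=status.read_state();d=np.array(s["eef_pos"])[:2]-[535,44.2];print("tcp loc",d@ex,d@ey)
p=get_image("side");P=cloud(p).reshape(-1,3);P=P[np.isfinite(P).all(1)]
d=P[:,:2]-np.array([535.0,44.2]);L=np.c_[d@ex,d@ey,P[:,2]]
for z0 in(104,114,124,134,140):
    q=L[(L[:,0]>4)&(L[:,0]<130)&(L[:,1]>30)&(L[:,1]<100)&(L[:,2]>z0-1.5)&(L[:,2]<z0+2.5)]
    if len(q)>5: print(z0,len(q),np.percentile(q[:,:2],[2,50,98],axis=0).ravel())
save(p,"side6")
E
```

```text
clock: 18.28
eef_pos: [666.9, 123.6, 109.0]
tool_rot: [3.141, 0.005, -3.029]
force: [5.6, 0.5, 3.9]
width: 29.7
gripper_force: 2.7
clock: 18.78
eef_pos: [647.4, 121.5, 108.8]
tool_rot: [3.141, 0.004, -3.029]
force: [4.0, 0.7, 4.9]
width: 29.8
gripper_force: 2.8
tcp loc 120.19833925011886 64.4465777131281
104 54 [ 26.7  36.4  70.5  40.5 108.8  43.8]
114 58 [ 23.   38.4  68.4  41.1 121.9  75.9]
124 77 [ 18.4  36.   74.7  40.2 124.4  79.9]
134 90 [ 13.3  36.4  73.1  40.8 123.6  81.6]
140 489 [ 14.7  38.7  59.9  62.5 116.7  89.3]
```

```bash
python3 - <<'E'
from h import *
im=cv2.imread("pics/side6.png")[130:210,280:390]
w=get_image("wrist");save(w,"w2")
o=np.zeros((600,800,3),np.uint8);o[:320,:440]=cv2.resize(im,None,fx=4,fy=4,interpolation=cv2.INTER_CUBIC)
o[320:,:448]=cv2.resize(w["color"][:,:,::-1],(448,280));cv2.imwrite("pics/c2.png",o)
E
```

View pics/c2.png

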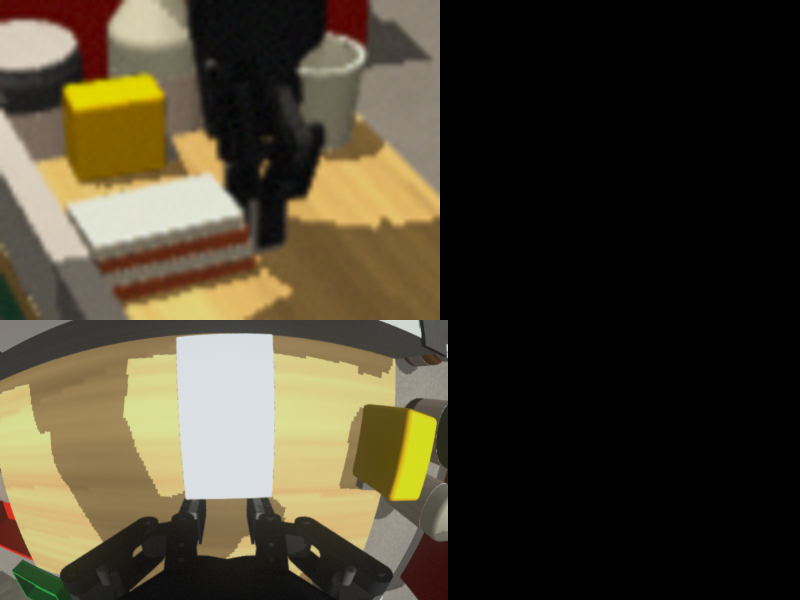

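```bash
python3 -m handwheel '[{"delta_pos":[0,0,1.5],"yaw":0},{"delta_pos":[0,0,1.5],"yaw":0},{"delta_pos":[2,0.22,0],"yaw":0},{"delta_pos":[2,0.22,0],"yaw":0},{"delta_pos":[0,0,0],"yaw":0},{"delta_pos":[0,0,-1],"yaw":0},{"delta_pos":[0,0,-1.5],"yaw":0},{"delta_pos":[0,0,-0.7],"yaw":0},{"delta_pos":[0,0,0],"yaw":0}]'
python3 -m handwheel '[{"delta_pos":[0,0,-0.2],"yaw":0},{"delta_pos":[0,0,0],"yaw":0}]'
python3 -m handwheel '[{"delta_pos":[0,0,-0.2],"yaw":0},{"delta_pos":[0,0,0],"yaw":0}]'
```

```text
clock: 19.63
eef_pos: [682.3, 125.0, 102.0]
tool_rot: [-3.141, -0.008, -3.029]
force: [0.1, -0.3, -0.8]
width: 29.8
gripper_force: 0.0
clock: 19.8
eef_pos: [685.6, 125.6, 103.3]
tool_rot: [-3.142, -0.001, -3.029]
force: [1.4, -0.2, -0.5]
width: 29.9
gripper_force: 0.0
clock: 19.97
eef_pos: [686.2, 125.6, 101.8]
tool_rot: [3.142, 0.0, -3.029]
force: [-0.3, -0.6, 0.5]
width: 29.9
gripper_force: 0.0
```

```bash
python3 -m handwheel '[{"delta_pos":[0,0,-0.2],"yaw":0},{"delta_pos":[0,0,0],"yaw":0},{"delta_pos":[0,0,0],"yaw":0}]'
python3 -m handwheel '[{"delta_pos":[0,0,-0.2],"yaw":0},{"delta_pos":[0,0,0],"yaw":0},{"delta_pos":[0,0,0],"yaw":0}]'
python3 -m handwheel '[{"delta_pos":[0,0,-0.2],"yaw":0},{"delta_pos":[0,0,0],"yaw":0},{"delta_pos":[0,0,0],"yaw":0}]'
python3 -m handwheel '[{"delta_pos":[0,0,-0.2],"yaw":0},{"delta_pos":[0,0,0],"yaw":0},{"delta_pos":[0,0,0],"yaw":0}]'
```

```text
clock: 20.22
eef_pos: [686.4, 125.6, 99.7]
tool_rot: [3.142, 0.001, -3.029]
force: [0.4, -0.6, 1.3]
width: 30.0
gripper_force: 0.3
clock: 20.47
eef_pos: [686.4, 125.6, 99.7]
tool_rot: [3.142, 0.001, -3.03]
force: [-2.8, -0.2, 11.4]
width: 30.0
gripper_force: 5.6
clock: 20.72
eef_pos: [686.4, 125.6, 99.6]
tool_rot: [3.142, 0.001, -3.03]
force: [-7.6, -1.2, 21.1]
width: 29.8
gripper_force: 10.7
clock: 20.97
eef_pos: [686.4, 125.7, 99.6]
tool_rot: [3.141, 0.002, -3.03]
force: [-11.7, -2.4, 31.2]
width: 29.9
gripper_force: 15.8
```

```bash
python3 -m handwheel '[{"delta_pos":[0,0,0.8],"yaw":0},{"delta_pos":[0,0,0],"yaw":0},{"delta_pos":[-0.4,-0.044,0],"yaw":0},{"delta_pos":[-0.4,-0.044,0],"yaw":0},{"delta_pos":[-0.4,-0.044,0],"yaw":0},{"delta_pos":[-0.4,-0.044,0],"yaw":0},{"delta_pos":[-0.4,-0.044,0],"yaw":0},{"delta_pos":[0,0,0],"yaw":0}]'
python3 -m handwheel '[{"delta_pos":[-0.4,-0.044,0],"yaw":0},{"delta_pos":[-0.4,-0.044,0],"yaw":0},{"delta_pos":[-0.4,-0.044,0],"yaw":0},{"delta_pos":[-0.4,-0.044,0],"yaw":0},{"delta_pos":[0,0,0],"yaw":0}]'
python3 -m handwheel '[{"delta_pos":[-0.4,-0.044,0],"yaw":0},{"delta_pos":[-0.4,-0.044,0],"yaw":0},{"delta_pos":[0,0,0],"yaw":0}]'
```

```text
clock: 21.63
eef_pos: [664.8, 123.2, 101.0]
tool_rot: [-3.141, -0.002, -3.029]
force: [-0.1, 0.2, -0.9]
width: 29.8
gripper_force: 0.0
clock: 22.05
eef_pos: [649.4, 121.5, 101.6]
tool_rot: [-3.142, -0.001, -3.029]
force: [0.5, -0.3, 0.3]
width: 29.5
gripper_force: 0.0
clock: 22.3
eef_pos: [641.9, 120.5, 101.7]
tool_rot: [-3.141, 0.0, -3.03]
force: [1.1, 0.2, -0.9]
width: 29.8
gripper_force: 0.4
```

```bash
python3 -m handwheel '[{"delta_pos":[-0.3,-0.033,0],"yaw":0},{"delta_pos":[-0.3,-0.033,0],"yaw":0},{"delta_pos":[0,0,0],"yaw":0}]'
python3 - <<'E'
from h import *
np.set_printoptions(precision=1,suppress=True)
a=.11;ex=np.array([np.cos(a),np.sin(a)]);ey=np.array([-ex[1],ex[0]])
s=status.read_state();d=np.array(s["eef_pos"])[:2]-[535,44.2];print("tcp loc",d@ex,d@ey)
p=get_image("side");P=cloud(p).reshape(-1,3);P=P[np.isfinite(P).all(1)]
d=P[:,:2]-np.array([535.0,44.2]);L=np.c_[d@ex,d@ey,P[:,2]]
for z0 in(105,115,125,135,140):
    q=L[(L[:,0]>3)&(L[:,0]<115)&(L[:,1]>34)&(L[:,1]<46)&(L[:,2]>z0-1.5)&(L[:,2]<z0+2.5)]
    if len(q)>5: print(z0,len(q),np.percentile(q[:,:2],[2,50,98],axis=0).ravel())
save(p,"side7");im=p["color"][130:210,280:390,::-1]
cv2.imwrite("pics/c3.png",cv2.resize(im,None,fx=5,fy=5,interpolation=cv2.INTER_CUBIC))
E
```

```text
clock: 22.55
eef_pos: [636.3, 120.3, 101.8]
tool_rot: [3.141, 0.001, -3.029]
force: [3.0, 0.5, -0.7]
width: 29.7
gripper_force: 1.4
tcp loc 109.08260173560258 64.49523630238197
105 50 [ 27.5  40.   64.7  42.1 108.6  45.2]
115 58 [ 22.1  36.7  65.9  41.7 112.4  44.8]
125 66 [ 17.9  36.7  65.4  41.8 110.1  45.2]
135 52 [ 14.7  36.1  65.5  42.5 113.5  45.4]
140 59 [ 11.6  40.9  50.3  43.5 100.6  46. ]
```

View pics/c3.png

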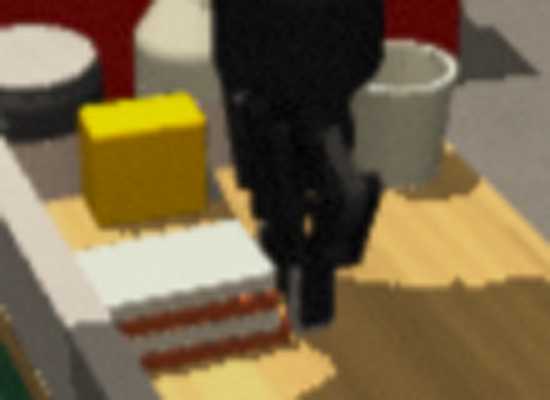

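```bash
python3 -m handwheel '[{"delta_pos":[-0.2,-0.022,0],"yaw":0},{"delta_pos":[-0.2,-0.022,0],"yaw":0},{"delta_pos":[0,0,0],"yaw":0}]'
python3 -m handwheel '[{"delta_pos":[-0.2,-0.022,0],"yaw":0},{"delta_pos":[0,0,0],"yaw":0}]'
python3 -m handwheel '[{"delta_pos":[-0.2,-0.022,0],"yaw":0},{"delta_pos":[0,0,0],"yaw":0}]'
```

```text
clock: 22.85
eef_pos: [632.5, 119.9, 101.8]
tool_rot: [3.141, 0.001, -3.029]
force: [4.6, 0.5, -1.1]
width: 29.5
gripper_force: 2.1
clock: 23.02
eef_pos: [630.5, 119.7, 101.7]
tool_rot: [3.141, 0.001, -3.029]
force: [5.4, 0.9, -0.9]
width: 29.7
gripper_force: 2.4
clock: 23.18
eef_pos: [629.8, 120.7, 102.1]
tool_rot: [3.14, 0.004, -3.029]
force: [6.4, 2.9, -3.0]
width: 29.8
gripper_force: 3.7
```

```bash
python3 -m handwheel '[{"delta_pos":[-0.1,-0.011,0],"yaw":0},{"delta_pos":[0,0,0],"yaw":0}]'
python3 -m handwheel '[{"delta_pos":[-0.1,-0.011,0],"yaw":0},{"delta_pos":[0,0,0],"yaw":0}]'
python3 -m handwheel '[{"delta_pos":[-0.1,-0.011,0],"yaw":0},{"delta_pos":[0,0,0],"yaw":0}]'
```

```text
clock: 23.35
eef_pos: [629.8, 120.7, 102.3]
tool_rot: [3.14, 0.006, -3.029]
force: [9.2, 2.9, -1.8]
width: 30.2
gripper_force: 4.5
clock: 23.52
eef_pos: [629.8, 120.7, 102.6]
tool_rot: [3.14, 0.008, -3.029]
force: [10.3, 3.4, -1.1]
width: 30.3
gripper_force: 5.2
clock: 23.68
eef_pos: [629.9, 120.7, 102.9]
tool_rot: [3.139, 0.01, -3.029]
force: [11.2, 3.6, -1.5]
width: 29.7
gripper_force: 6.0
```

```bash
python3 -m handwheel '[{"delta_pos":[0.5,0.055,0],"yaw":0},{"delta_pos":[1,0.11,0],"yaw":0},{"delta_pos":[2,0.22,0],"yaw":0},{"delta_pos":[0.5,0.05,3],"yaw":0},{"delta_pos":[0,0,4],"yaw":0},{"delta_pos":[0,0,3],"yaw":0},{"delta_pos":[0,0,0],"yaw":0},{"delta_pos":[0,0,0],"yaw":0}]'
python3 - <<'E'
from h import *
np.set_printoptions(precision=1,suppress=True)
a=.11;ex=np.array([np.cos(a),np.sin(a)]);ey=np.array([-ex[1],ex[0]])
p=get_image("side");P=cloud(p).reshape(-1,3);P=P[np.isfinite(P).all(1)]
d=P[:,:2]-np.array([535.0,44.2]);L=np.c_[d@ex,d@ey,P[:,2]]
for z0 in(105,115,125,135):
    q=L[(L[:,0]>3)&(L[:,0]<115)&(L[:,1]>34)&(L[:,1]<50)&(L[:,2]>z0-2.5)&(L[:,2]<z0+2.5)]
    f=q[q[:,0]<80]; 
    print(z0,len(q),"xmax",np.percentile(q[:,0],[95,98,99.5]),"y",np.median(f[:,1]))
q=L[(L[:,2]>138)&(L[:,2]<144)&(L[:,0]>3)&(L[:,0]<115)&(L[:,1]>30)&(L[:,1]<100)]
print(cv2.minAreaRect(q[:,:2].astype(np.float32)),np.percentile(q[:,:2],[1,99],axis=0))
w=get_image("wrist");save(w,"w3")
im=p["color"][150:210,290:370,::-1]
o=np.zeros((600,800,3),np.uint8);o[:300,:400]=cv2.resize(im,None,fx=5,fy=5,interpolation=cv2.INTER_CUBIC)
o[:,400:]=cv2.resize(w["color"][0:300,220:420,::-1],(400,600),interpolation=cv2.INTER_CUBIC);cv2.imwrite("pics/c4.png",o)
E
```

```text
clock: 24.35
eef_pos: [664.4, 123.1, 203.0]
tool_rot: [3.142, -0.0, -3.029]
force: [-0.2, 0.3, 0.3]
width: 29.7
gripper_force: 0.0
105 52 xmax [ 89.8  91.4 107.5] y 42.88792220805353
115 49 xmax [87.5 88.9 89.4] y 43.123071428341085
125 52 xmax [85.2 88.2 88.5] y 43.550924352250505
135 65 xmax [86.  88.6 89.2] y 43.99103027576817
((50.528839111328125, 67.59373474121094), (81.75553894042969, 53.992889404296875), 0.2439706027507782) [[10.5 41.7]
 [89.8 93.6]]
```

View pics/c4.png

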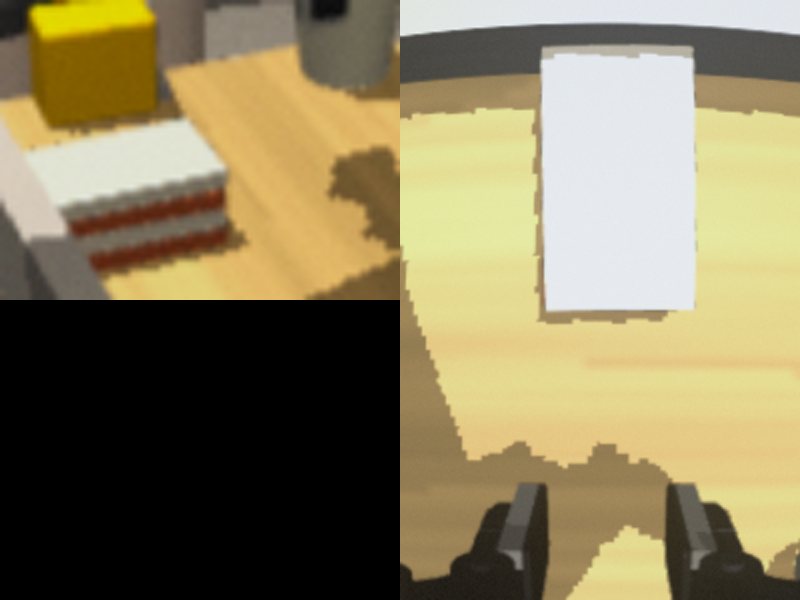

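```bash
python3 -m handwheel '[{"delta_pos":[-2.7,-0.2,0],"yaw":0},{"delta_pos":[-3,-0.3,0],"yaw":0},{"delta_pos":[-3,-0.3,0],"yaw":0},{"delta_pos":[0,0,0],"yaw":0},{"delta_pos":[0,0,-3],"yaw":0},{"delta_pos":[0,0,-3],"yaw":0},{"delta_pos":[0,0,-2.5],"yaw":0},{"delta_pos":[0,0,-1.6],"yaw":0},{"delta_pos":[0,0,0],"yaw":0},{"delta_pos":[0,0,0],"yaw":0}]' 0.7
python3 -m handwheel '[{"delta_pos":[0,0,0],"yaw":0},{"delta_pos":[0,0,0],"yaw":0},{"delta_pos":[0,0,0],"yaw":0},{"delta_pos":[0,0,0],"yaw":0}]' 0.3
python3 -m handwheel '[{"delta_pos":[0,0,0],"yaw":0},{"delta_pos":[0,0,0],"yaw":0},{"delta_pos":[0,0,0],"yaw":0}]' 0.22
```

```text
clock: 25.28
eef_pos: [576.2, 114.8, 98.7]
tool_rot: [-3.141, -0.005, -3.029]
force: [-0.5, -0.6, 0.7]
width: 72.7
gripper_force: 0.0
clock: 25.62
eef_pos: [578.7, 115.3, 101.5]
tool_rot: [3.141, 0.002, -3.029]
force: [0.2, 0.6, -0.1]
width: 55.5
gripper_force: 0.0
clock: 25.87
eef_pos: [578.5, 115.9, 101.0]
tool_rot: [3.141, 0.001, -3.029]
force: [0.4, 1.4, 0.6]
width: 52.3
gripper_force: 0.8
```

```bash
python3 -m handwheel '[{"delta_pos":[0,0,0],"yaw":0},{"delta_pos":[0,0,0],"yaw":0}]' 0.19
python3 -m handwheel '[{"delta_pos":[0,0,0],"yaw":0},{"delta_pos":[0,0,0],"yaw":0}]' 0.17
python3 -m handwheel '[{"delta_pos":[0,0,0],"yaw":0},{"delta_pos":[0,0,0],"yaw":0}]' 0.16
python3 -m handwheel '[{"delta_pos":[0,0,0],"yaw":0},{"delta_pos":[0,0,0],"yaw":0}]' 0.15
```

```text
clock: 26.03
eef_pos: [578.4, 116.2, 100.8]
tool_rot: [3.141, 0.001, -3.029]
force: [0.2, 2.7, 2.8]
width: 50.8
gripper_force: 1.5
clock: 26.2
eef_pos: [578.4, 116.3, 100.9]
tool_rot: [3.14, 0.001, -3.029]
force: [-0.5, 3.8, 4.9]
width: 50.0
gripper_force: 9.4
clock: 26.37
eef_pos: [578.4, 116.3, 100.9]
tool_rot: [3.14, 0.001, -3.029]
force: [-0.9, 5.2, 5.3]
width: 50.3
gripper_force: 20.4
clock: 26.53
eef_pos: [578.4, 116.3, 101.0]
tool_rot: [3.14, 0.001, -3.029]
force: [-1.3, 4.2, 6.0]
width: 49.7
gripper_force: 33.3
```

```bash
python3 -m handwheel '[{"delta_pos":[0,0,0],"yaw":0},{"delta_pos":[0,0,0],"yaw":0},{"delta_pos":[0,0,0],"yaw":0},{"delta_pos":[0,0,1.2],"yaw":0},{"delta_pos":[0,0,3],"yaw":0},{"delta_pos":[0,0,3],"yaw":0},{"delta_pos":[0,0,0],"yaw":0}]' 0.6
python3 -m handwheel '[{"delta_pos":[2,0.2,0],"yaw":0},{"delta_pos":[3,0.3,0],"yaw":0},{"delta_pos":[2.8,0.3,0],"yaw":0},{"delta_pos":[0,0,0],"yaw":0},{"delta_pos":[0,0,-2.7],"yaw":0},{"delta_pos":[0,0,-2.5],"yaw":0},{"delta_pos":[0,0,-1.9],"yaw":0},{"delta_pos":[0,0,0],"yaw":0},{"delta_pos":[0,0,0],"yaw":0},{"delta_pos":[0,0,0],"yaw":0}]' -0.3
```

```text
clock: 27.12
eef_pos: [581.9, 115.4, 178.5]
tool_rot: [3.141, 0.01, -3.03]
force: [1.0, 0.2, 0.2]
width: 68.3
gripper_force: 0.0
clock: 27.95
eef_pos: [655.7, 122.8, 101.7]
tool_rot: [-3.141, -0.001, -3.03]
force: [-0.4, -0.0, 0.4]
width: 29.9
gripper_force: 0.0
```

Butt point was at x ≈ 629.8; 26 mm away.

```bash
python3 -m handwheel '[{"delta_pos":[-0.4,-0.044,0],"yaw":0},{"delta_pos":[-0.4,-0.044,0],"yaw":0},{"delta_pos":[-0.4,-0.044,0],"yaw":0},{"delta_pos":[-0.4,-0.044,0],"yaw":0},{"delta_pos":[-0.3,-0.033,0],"yaw":0},{"delta_pos":[-0.2,-0.022,0],"yaw":0},{"delta_pos":[0,0,0],"yaw":0},{"delta_pos":[0,0,0],"yaw":0}]'
python3 -m handwheel '[{"delta_pos":[-0.2,-0.022,0],"yaw":0},{"delta_pos":[-0.1,-0.011,0],"yaw":0},{"delta_pos":[0,0,0],"yaw":0}]'
python3 -m handwheel '[{"delta_pos":[-0.1,-0.011,0],"yaw":0},{"delta_pos":[0,0,0],"yaw":0}]'
python3 -m handwheel '[{"delta_pos":[-0.1,-0.011,0],"yaw":0},{"delta_pos":[0,0,0],"yaw":0}]'
```

```text
clock: 28.62
eef_pos: [635.2, 120.9, 101.6]
tool_rot: [3.142, 0.0, -3.029]
force: [0.4, -0.1, -0.2]
width: 29.9
gripper_force: 0.0
clock: 28.87
eef_pos: [631.9, 120.6, 101.4]
tool_rot: [-3.142, -0.0, -3.029]
force: [0.0, 0.4, -0.3]
width: 30.1
gripper_force: 0.0
clock: 29.03
eef_pos: [631.0, 120.5, 101.5]
tool_rot: [3.142, -0.0, -3.029]
force: [0.6, 0.3, 0.2]
width: 30.0
gripper_force: 0.0
clock: 29.2
eef_pos: [630.1, 120.4, 101.5]
tool_rot: [3.142, 0.0, -3.029]
force: [0.6, -0.1, -0.5]
width: 29.2
gripper_force: 0.0
```

```bash
python3 -m handwheel '[{"delta_pos":[-0.1,-0.011,0],"yaw":0},{"delta_pos":[0,0,0],"yaw":0}]'
python3 -m handwheel '[{"delta_pos":[-0.1,-0.011,0],"yaw":0},{"delta_pos":[0,0,0],"yaw":0}]'
python3 -m handwheel '[{"delta_pos":[-0.1,-0.011,0],"yaw":0},{"delta_pos":[0,0,0],"yaw":0}]'
```

```text
clock: 29.37
eef_pos: [629.8, 120.5, 101.6]
tool_rot: [3.141, 0.002, -3.029]
force: [1.0, 1.6, -1.6]
width: 29.8
gripper_force: 0.9
clock: 29.53
eef_pos: [629.7, 120.6, 101.9]
tool_rot: [3.141, 0.003, -3.029]
force: [4.7, 1.1, -2.2]
width: 30.1
gripper_force: 2.4
clock: 29.7
eef_pos: [629.7, 120.5, 102.3]
tool_rot: [3.141, 0.005, -3.03]
force: [6.8, 0.5, -1.6]
width: 29.7
gripper_force: 3.2
```

```bash
python3 -m handwheel '[{"delta_pos":[-0.1,-0.011,0],"yaw":0},{"delta_pos":[-0.1,-0.011,0],"yaw":0},{"delta_pos":[0,0,0],"yaw":0}]'
python3 -m handwheel '[{"delta_pos":[0.5,0.055,0],"yaw":0},{"delta_pos":[1,0.11,0],"yaw":0},{"delta_pos":[2,0.22,0],"yaw":0},{"delta_pos":[0.5,0.05,3],"yaw":0},{"delta_pos":[0,0,4],"yaw":0},{"delta_pos":[0,0,3],"yaw":0},{"delta_pos":[0,0,0],"yaw":0},{"delta_pos":[0,0,0],"yaw":0},{"delta_pos":[0,0,0],"yaw":0}]'
python3 - <<'E'
from h import *
np.set_printoptions(precision=1,suppress=True)
a=.11;ex=np.array([np.cos(a),np.sin(a)]);ey=np.array([-ex[1],ex[0]])
p=get_image("side");P=cloud(p).reshape(-1,3);P=P[np.isfinite(P).all(1)]
d=P[:,:2]-np.array([535.0,44.2]);L=np.c_[d@ex,d@ey,P[:,2]]
for z0 in(105,115,125,135):
    q=L[(L[:,0]>3)&(L[:,0]<115)&(L[:,1]>34)&(L[:,1]<50)&(L[:,2]>z0-2.5)&(L[:,2]<z0+2.5)]
    print(z0,len(q),"xmax",np.percentile(q[:,0],[95,98]),"y",np.median(q[q[:,0]<80][:,1]))
w=get_image("wrist")
im=p["color"][150:210,290:370,::-1]
o=np.zeros((600,800,3),np.uint8);o[:300,:400]=cv2.resize(im,None,fx=5,fy=5,interpolation=cv2.INTER_CUBIC)
o[300:,:400]=cv2.resize(p["color"][:,:,::-1],(400,300))
o[:,400:]=cv2.resize(w["color"][0:300,220:420,::-1],(400,600),interpolation=cv2.INTER_CUBIC);cv2.imwrite("pics/c5.png",o)
E
```

```text
clock: 29.95
eef_pos: [629.8, 120.5, 103.0]
tool_rot: [3.141, 0.01, -3.03]
force: [10.1, 1.1, -1.2]
width: 30.1
gripper_force: 4.8
clock: 30.7
eef_pos: [663.7, 123.8, 200.7]
tool_rot: [-3.141, -0.003, -3.029]
force: [0.1, -1.0, -0.7]
width: 30.1
gripper_force: 0.0
105 50 xmax [85.2 88.2] y 42.50251973532549
115 56 xmax [84.6 88.2] y 43.085586534588856
125 60 xmax [83.7 86.1] y 43.02178170821221
135 55 xmax [88.  90.9] y 42.462942575474216
```

View pics/c5.png

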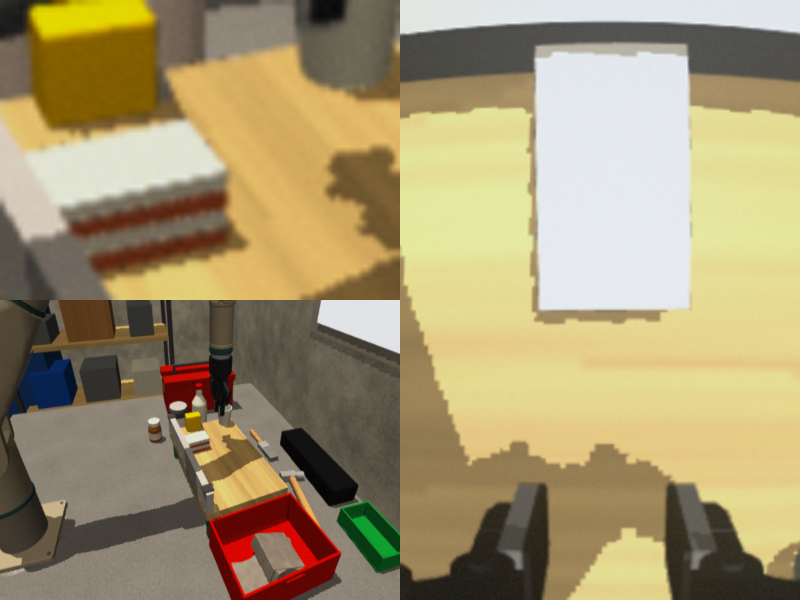

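The faces of all four tiles now line up in y, to within 0.6 mm. The stack is square against the fence, both lumps are in the tub, and the bystanders haven't moved.

```bash
python3 -c "
from cell import ctrl;print(ctrl.finish_job())"
```

```text
the job is handed in; nothing more can be done
None
```

I handed the job in at about 31 s: both concrete lumps are in the tub, and the four tiles look square and in order in the last pictures, pushed up to the fence until it stopped at about 11 N. On my first push the fingertip rode up to about the top of the bottom tile, so I backed off, pushed again lower, and re-squared the stack. The hand-in call gave no verdict.

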